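# Press a snap-in bearing cap home with a cup pusher

### The job

Fit the smaller steel bearing cap to the spindle housing: set it loosely into the mouth of the bore, hub up, and let go; then take the cup-footed pusher from its stand and with it press the cap straight down until it snaps fully home, and keep a steady push of about 19 N on it for a second to bed it, never over 24 N, which would hurt the bearing beneath. Stand the pusher upright in its stand again and leave the larger cap and everything else alone.

Things in the scene. Friction and masses are not known exactly. Their poses are not given: they have to be found in the camera images.
- cap: Smaller of two alike steel bearing caps, hub up on the rubber pad. Origin: centre of its underside, z up; 34 mm tall, 100 g. From the bottom: plug, 32 mm across at its tip, widening over 6 mm to a 40 mm lip (6 to 7.5 mm up), a 35 mm groove, a flat flange 48 mm across (14 to 18 mm up), and a round hub 18 mm across (18 to 34 mm up) to pick it up by.
- housing: Fixed grey block 90 x 90 mm let into the bench, with one round bore in its top. Origin 55 mm below the bore's mouth, z up. A loose cap pushed down meets four sprung balls in the bore: resistance grows within 2 mm to 7-13 N and stays so for 2 to 4 mm, then the lip slips past them, the cap jumps the last 3 to 5 mm down and its flange lands hard on the top face; pushed on, the force climbs steeply.
- housing_mouth (a point): Centre of the bore's mouth in the housing's flat top face, which stands 43 to 63 mm above the bench (it varies). The bore is 43 mm wide and 24 mm deep; the balls stick 4 mm out of its wall 3.6 mm below the mouth. A cap set in loosely rests on them, its flange 7 to 10 mm above the top face. Fully home, the cap's origin is 14 mm below this point.
- pusher: Pusher upright in its stand. Origin: centre of its foot, z up; 86 mm tall, 180 g. Lower 28 mm: aluminium cup 40 mm across, open below (bore 26 mm wide, 22 mm deep: it goes over the cap's hub and its rim bears on the flange). Above, 28 to 86 mm up: black square grip 24 x 24 mm, sides along the pusher's x and y.
- stand_seat (a point): Centre of the floor of a round recess 47 mm wide and 12 mm deep in the top of the stand, a fixed wooden block 80 x 80 mm. The pusher's foot stands there, its origin at this point, 8 to 20 mm above the bench (it varies).
- pad: Fixed black rubber pad, 210 x 90 x 3 mm, on which both caps lie, 100 to 120 mm apart. Origin: centre of its underside.
- big_cap: Larger steel cap that does not fit: flange 65 mm across, same heights and hub as the small one. To be left alone.
- screwdriver: Bystander: screwdriver 160 mm long, lying.
- loupe: Bystander: black eye loupe, 34 mm across, 26 mm tall.
- bearing: Bystander: small steel bearing ring, 32 mm across, 10 mm tall.
- oil_jar: Bystander: small amber jar, 44 mm across, 60 mm tall.
- hammer: Bystander: hammer 200 mm long, lying.
- screw_tray: Bystander: white tray 100 x 80 x 25 mm.
- mandrel: Bystander: small upright steel ring mandrel, 44 mm wide at the foot, 70 mm tall.
Things that resemble listed ones, but are neither listed nor needed, are in the scene too. What is shaped like the cap but green or pink is not meant.

How it is judged:
By the outcome, as a careful person would: the job done as asked, in the order asked, and still so for the second after the job is handed in, with the robot touching nothing.
It also fails if it takes over 72 s, if anything falls off the work surface, if the arm or the gripper's body presses on something with over 40 N, if the wrist force passes 120 N, or if a joint passes its speed limit or range.

### The arm

A 7-joint arm with a two-finger parallel gripper is mounted at the origin on the work surface. World frame = base frame: x ahead of the robot, y to its left, z up, the work surface at z = 0. Lengths are in m, angles in rad, forces in N, time in s.
With the tool pointing down it reaches from about 0.425 to 1.025 m from the base axis. Payload 3.6 kg.
Tool frame: the origin (TCP) lies midway between the tips of the shut fingers; the grasp point (between the pads) lies 19 mm behind it; z points along the fingers, y is the line along which they close (so a half turn about z gives the same grasp; the last joint's range is limited). The gripper opens to 85 mm and grips with 20 to 120 N. Pads are 22 mm wide; open, the fingers measure 114 mm over their backs; the gripper's body (76 mm by 85 mm) begins 54 mm behind the grasp point. The pads swing forward as they close: fully open they stand 13 mm farther back than shut.
Start: joints at [1.012, 0.591, 0.048, 1.609, -0.033, 0.943, -0.034], TCP at [0.325, -0.648, 0.231] pointing down, gripper open.
Joint ranges: [-2.69, 2.69], [-0.47, 2.24], [-1.27, 1.36], [0.19, 2.51], [-1.53, 4.68], [0.08, 2.07], [-3.09, 3.09]. Speed limits (rad/s): [2.57, 2.57, 3.14, 3.14, 3.14, 3.14, 3.14].

### API

Orientations are given as a rotation vector (axis times angle).
In Python, from station import bot gives the robot as it stands. The module is installed in compiled form; this text tells all that it offers.
- The arm moves only by the tool step_arm, never from a script. Its argument "series" is a list of rows, each an object with "slide": the shift along the tool's x, y, z in mm, a list of three; "rot": the turn, a rotation vector about the tool's x, y, z in units of 8 degrees (1.0 is 8 degrees), a list of three. A call has 1 to 20 rows; each row shifts and turns the commanded pose from where the row before left it, along the tool's axes as they then stand; what a row does not reach is not made up. A row lasts 1/10 s, in which the tool goes at most 50 mm and 8.59 degrees, less where a joint would pass 70% of its speed; a pose out of reach is approached as far as the arm can. A call with a gripper value outside its range is refused whole. "claw" is the closure, from 0 (fully open) to 1 (shut), set as the call begins (left out, the last holds). The fingers move at their own pace and stop on an object; "squeeze" is the grip in N (left out, the last holds). Time passes only in rows, so rows that do not move let the fingers close. It gives the time, the measured TCP pose, the force, the opening and the grip force at its end, in the units of the state.
- bot.get_state(): the state, without advancing time (a new reading comes with each control period).
- bot.snapshot(name): name is "side" or "top"; returns a dict with "pixels" (400x640x3 uint8, red, green, blue), "fovy" (degrees; the focal length in pixels is half the picture's height over the tangent of half this angle, whatever the lens; pixels are square), "cx", "cy" (the principal point, pixels), "eye" and "rotation" of the camera in the world. Camera axes: x right, y down, z forward; pixel columns grow to the right and rows downward; lengths in m; the calibration is good to about 2 mm. A picture is of the moment at which its call begins. There is no depth.
- bot.sign_off(): hands the job in; it is judged then, once.
The state is a dict: "time_s": time; "joint_positions": joint angles; "qvel": joint speeds; "effort": joint torques, N m; "position": TCP position; "eef_rot": TCP orientation; "contact_force": force on the tool from outside, world axes, zero at the start; "ft_torque": the same for the moment, N m; "grip_width": finger opening in m; "gripper_force": force on a finger pad.
Only numpy, scipy, OpenCV 4.12 (cv2) and the standard library are available. Lean on these libraries where they do the work, as an engineer would, in place of code of your own. Each camera call takes 0.05 s, during which the arm holds its last target. There are 200 camera calls.

## Working session

There is one attempt and no reset: what is moved stays moved. The work goes in short steps, Python scripts to look and compute and a tool call to move; the robot and the scene stay as the last step left them, time stands still between calls to the robot, and variables do not carry over. Pictures are saved under pics/ and viewed, at most 10 in all, crops included, and the job is handed in when it is done.

Besides the shell and the picture viewer there is one more tool, called after "Request:" as name([rows], argument=value, ...), one row to a line, values as JSON. step_arm: Moves the arm, as the interface text tells. Its arguments: {"type":"object","properties":{"series":{"type":"array","items":{"type":"object","properties":{"slide":{"type":"array","items":{"type":"number"}},"rot":{"type":"array","items":{"type":"number"}}}}},"claw":{"type":"number"},"squeeze":{"type":"number"}},"required":["series"]}

```bash
mkdir -p pics; cat > h.py <<'E'
import numpy as np, cv2
from station import bot
def cam(n):
    s=bot.snapshot(n); s={k:(np.array(v) if not isinstance(v,(str,float,int)) else v) for k,v in s.items()}
    s['f']=200/np.tan(np.radians(s['fovy'])/2); return s
def ray(s,u,v):
    d=np.array([(u-s['cx'])/s['f'],(v-s['cy'])/s['f'],1.]); return s['eye'],s['rotation']@d
def plane(s,u,v,z):
    e,d=ray(s,u,v); return e+d*(z-e[2])/d[2]
def proj(s,p):
    c=s['rotation'].T@(np.array(p)-s['eye']); return c[:2]/c[2]*s['f']+[s['cx'],s['cy']]
def tri(s1,p1,s2,p2):
    e1,d1=ray(s1,*p1); e2,d2=ray(s2,*p2)
    t=np.linalg.lstsq(np.c_[d1,-d2],e2-e1,rcond=None)[0]
    a=e1+d1*t[0]; b=e2+d2*t[1]; return (a+b)/2, np.linalg.norm(a-b)
E
python3 - <<'E'
from h import *
print({k:np.round(v,3).tolist() if not isinstance(v,str) else v for k,v in bot.get_state().items()})
for n in('top','side'):
    s=cam(n); cv2.imwrite(f'pics/{n}0.png',s['pixels'][...,::-1]); print(n,s['fovy'],s['cx'],s['cy'],s['eye'],s['rotation'].round(3).tolist(),[k for k in s])
E
```

```text
{'time_s': 0.0, 'joint_positions': [1.013, 0.592, 0.048, 1.61, -0.033, 0.943, -0.034], 'qvel': [0.001, 0.001, -0.002, 0.001, 0.001, 0.001, -0.001], 'effort': [-0.0, -54.871, 1.546, -19.813, 0.009, 0.009, 0.0], 'position': [0.325, -0.647, 0.23], 'eef_rot': [-3.055, -0.723, 0.001], 'contact_force': [-0.631, 0.124, 0.296], 'ft_torque': [-0.056, 0.021, -0.041], 'gripper_force': 0.0, 'grip_width': 0.085}
top 52.27456560923374 321.88877554596866 208.7081665537202 [0.32786301 0.01028393 1.32004758] [-2.143, 2.151, -0.197] ['pixels', 'fovy', 'cx', 'cy', 'eye', 'rotation', 'f']
side 56.23260415981509 319.7198785979855 200.44713648486336 [ 0.0625766  -0.69388652  0.53561515] [-2.028, 0.564, -0.351] ['pixels', 'fovy', 'cx', 'cy', 'eye', 'rotation', 'f']
```

```bash
sed -i "s|s\['f'\]=|s['rotation']=cv2.Rodrigues(s['rotation'].astype(float))[0]; s['f']=|" h.py; python3 - <<'E'
from h import *
for n in('top','side'):
    s=cam(n); print(s['rotation'].round(3).tolist(), s['f'], proj(s,bot.get_state()['position']))
E
```

```text
[[-0.006, -0.987, 0.161], [-1.0, 0.002, -0.022], [0.021, -0.161, -0.987]] 407.57928067228283 [559.41191696 275.07499918]
[[0.851, -0.246, 0.463], [-0.524, -0.427, 0.737], [0.016, -0.87, -0.492]] 374.3103522962369 [557.22256151 422.35027284]
```

View pics/top0.png

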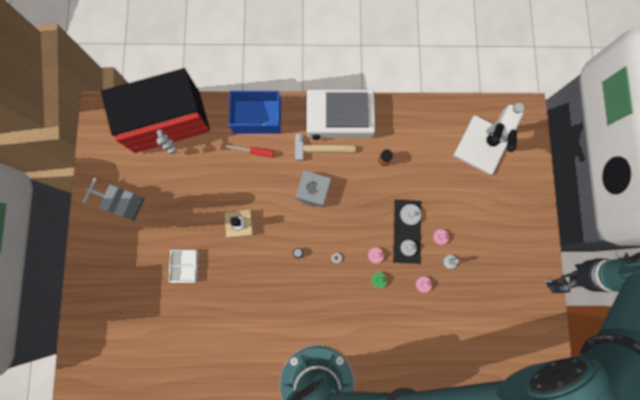

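View pics/side0.png

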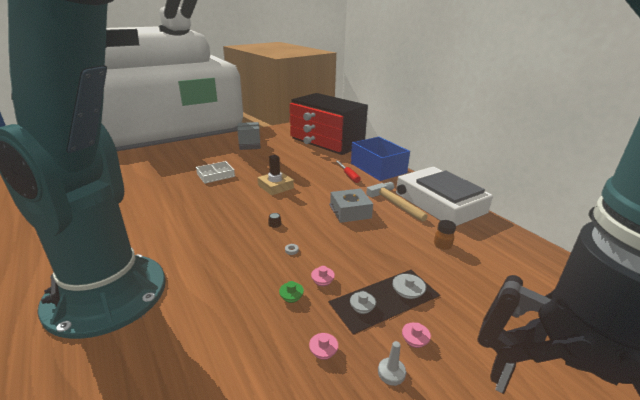

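The top view shows the housing (313,188), the pusher in its stand (238,222), and the pad (407,231) with the big cap at (410,214) and the small one at (408,248). Pink and green decoys surround the pad, and an upright grey mandrel stands at (451,262). The gripper's projection does not match the side view, so the lens needs a check before I measure.

```bash
python3 - <<'E'
from h import *
t=cam('top'); s=cam('side')
for z in(0,.05,.1): print('base',proj(t,[0,0,z]),proj(s,[0,0,z]))
# pad corners via dark mask
for n,c,roi in(('top',t,(380,190,440,275)),('side',s,(320,262,450,335))):
    x0,y0,x1,y1=roi; im=c['pixels'][y0:y1,x0:x1]
    m=(im.max(2)<60).astype(np.uint8); m=cv2.morphologyEx(m,cv2.MORPH_OPEN,np.ones((3,3)))
    cs,_=cv2.findContours(m,cv2.RETR_EXTERNAL,cv2.CHAIN_APPROX_NONE); k=max(cs,key=cv2.contourArea)
    h=cv2.convexHull(k); q=cv2.approxPolyDP(h,5,True)[:,0]+[x0,y0]; print(n,q.tolist())
    P=[plane(c,u,v,.003) for u,v in q]; print(np.round(P,3).tolist(),[round(np.linalg.norm(P[i]-P[i-1]),3) for i in range(len(P))])
# straightness of table's edges, top view
g=cv2.cvtColor(t['pixels'],cv2.COLOR_RGB2HSV)
for n,c in(('top',t),('side',s)):
    cv2.imwrite(f'pics/{n}_big.png',cv2.resize(c['pixels'][...,::-1],(800,500)))
a=t['pixels'].astype(int)
for y in range(100,400,30):
    r=a[y]; d=np.abs(np.diff(r.sum(1)[40:120])); print(y,40+int(d.argmax()),end=' ')
E
```

```text
base [316.74568829 383.56177903] [106.10062353 293.43051173]
base [316.89272649 388.01229519] [ 99.2350752  274.02916441]
base [317.05236685 392.84425085] [ 91.88439307 253.25687791]
top [[396, 201], [406, 201], [419, 224], [418, 262], [395, 261]]
[[0.568, -0.263, 0.003], [0.568, -0.296, 0.003], [0.491, -0.336, 0.003], [0.368, -0.328, 0.003], [0.372, -0.253, 0.003]] [np.float64(0.197), np.float64(0.033), np.float64(0.086), np.float64(0.124), np.float64(0.074)]Traceback (most recent call last):
  File "<stdin>", line 8, in <module>
ValueError: max() iterable argument is empty
```

```bash
python3 - <<'E'
from h import *
t=cam('top'); s=cam('side')
H={}
def blobs(c,lo,hi,amin=40):
    h=cv2.cvtColor(c['pixels'],cv2.COLOR_RGB2HSV); m=cv2.inRange(h,lo,hi)
    n,_,st,ce=cv2.connectedComponentsWithStats(m); return [(ce[i].round(1).tolist(),int(st[i,4])) for i in range(1,n) if st[i,4]>amin]
for n,c in(('top',t),('side',s)):
    print(n,'pink',blobs(c,(155,80,100),(175,255,255)),'green',blobs(c,(50,100,60),(75,255,255)),'blue',blobs(c,(105,120,60),(125,255,255),400))
cv2.imwrite('pics/a.png',cv2.resize(t['pixels'][170:310,215:475,::-1],None,fx=3,fy=3,interpolation=cv2.INTER_CUBIC))
cv2.imwrite('pics/b.png',cv2.resize(s['pixels'][140:350,230:460,::-1],None,fx=2.8,fy=2.8,interpolation=cv2.INTER_CUBIC))
st=bot.get_state()['position']
for z in(0,.013,.03,.06,.1):
    p=np.array(st)+[0,0,z]; print(z,proj(t,p).round(),proj(s,p).round())
E
```

```text
top pink [([441.6, 236.3], 92), ([380.2, 254.5], 42), ([425.9, 282.7], 71)] green [([379.0, 280.0], 149)] blue [([254.5, 111.6], 2071)]
side pink [([322.5, 275.4], 322), ([415.8, 334.3], 521), ([323.2, 345.4], 564)] green [([290.9, 291.2], 333)] blue [([372.0, 156.0], 783)]
0 [560. 275.] [558. 422.]
0.013 [563. 275.] [563. 413.]
0.03 [567. 275.] [571. 400.]
0.06 [574. 275.] [585. 375.]
0.1 [584. 275.] [606. 338.]
```

View pics/a.png

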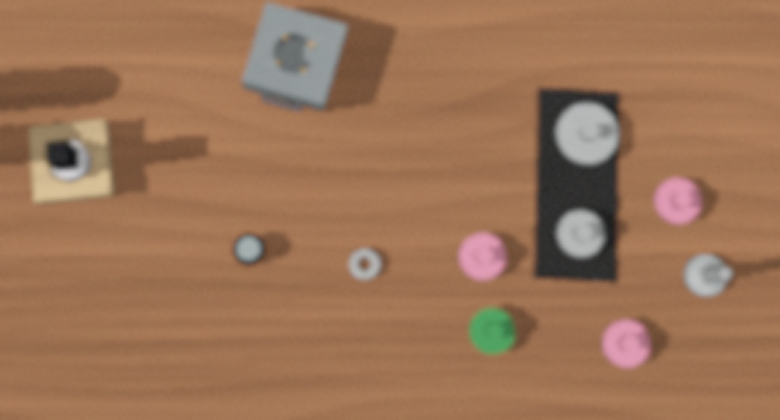

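View pics/b.png

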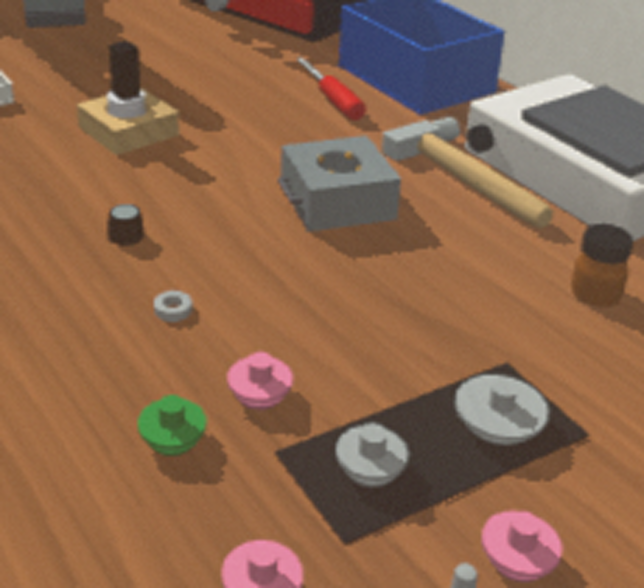

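Candidates for the cap: grey at top (408,248), side (363,300), is the smaller flange on the pad. Grey at top (410,214), side (409,286), is the larger cap. The pink and green ones are excluded. The crops confirm that the smaller grey one at the low-x end of the pad is meant.

Next I check the lens with the pad's known size and cross-view agreement.

```bash
python3 - <<'E'
from h import *
from scipy.optimize import least_squares
t=cam('top'); s=cam('side')
T=np.array([(395,199.3),(421.3,201.3),(420.7,263.7),(393.7,262.3),(441,236.7),(375.7,255.3),(424,284.3),(379.3,280)])
S=np.array([(412.1,269.6),(439.6,295.4),(353.9,333.2),(328.6,301.8),(415.8,334.8),(322.5,275.8),(323.2,345.8),(290.9,291.5)])
Z=[.003]*4+[.018]*4
def und(c,p,k):
    o=np.array([c['cx'],c['cy']]); d=np.array(p)-o; r=np.linalg.norm(d)/c['f']
    ru={'a':lambda:r*(1+k*r*r),'f':lambda:np.tan(r)}['f' if k=='f' else 'a'](); return o+d*ru/r
def pts(c,P,k): return np.array([plane(c,*und(c,p,k),z) for p,z in zip(P,Z)])
for kt,ks in((0,0),('f','f'),('f',0),(0,'f')):
    A=pts(t,T,kt);B=pts(s,S,ks); sz=lambda Q:[round(1000*np.linalg.norm(Q[i]-Q[i-1])) for i in range(4)]
    print(kt,ks,(1000*(A-B)[:,:2]).round().tolist(),sz(A),sz(B))
def res(x):
    A=pts(t,T,x[0]);B=pts(s,S,x[1]); o=(A-B)[:,:2]
    L=np.array([.09,.21,.09,.21]); e=[]
    for Q in(A,B): e+=[np.linalg.norm(Q[(i+1)%4]-Q[i])-L[(i)%4] for i in range(4)]
    return np.r_[o.ravel(),e]*1000
r=least_squares(res,[.1,.1]); print(r.x,r.fun.round(1), np.sqrt(np.diag(np.linalg.inv(r.jac.T@r.jac))))
E
```

```text
0 0 [[-4.0, -0.0], [-2.0, 0.0], [-2.0, -0.0], [-0.0, -1.0], [2.0, 2.0], [1.0, 3.0], [1.0, 1.0], [1.0, 1.0]] [269, 87, 205, 87] [274, 88, 205, 88]
f f [[-4.0, 6.0], [-2.0, 12.0], [-1.0, 4.0], [0.0, 2.0], [3.0, 10.0], [1.0, 4.0], [1.0, 4.0], [1.0, 3.0]] [273, 91, 210, 92] [279, 97, 211, 94]
f 0 [[-4.0, -3.0], [-2.0, -7.0], [-7.0, -9.0], [-3.0, -4.0], [-1.0, -10.0], [-0.0, 1.0], [-7.0, -9.0], [-2.0, -2.0]] [273, 91, 210, 92] [274, 88, 205, 88]
0 f [[-4.0, 9.0], [-3.0, 18.0], [4.0, 12.0], [3.0, 5.0], [6.0, 22.0], [3.0, 6.0], [9.0, 14.0], [5.0, 6.0]] [269, 87, 205, 87] [279, 97, 211, 94]
[0.22093663 0.1163948 ] [-3.9  1.2 -2.1  1.7 -3.2 -1.4 -0.7 -1.1  1.5  0.9  0.8  2.8 -1.5 -1.2
  0.3  0.8 -0.2 -2.2  0.2 -1.5  0.5 -3.1 -0.2  1.8] [0.02594946 0.0164662 ]
```

```bash
python3 - <<'E'
from h import *
from scipy.optimize import least_squares
t=cam('top'); s=cam('side')
def edge(c,rng,lo,hi,horiz):
    a=cv2.cvtColor(c['pixels'],cv2.COLOR_RGB2HSV)[...,1].astype(float); P=[]
    for i in rng:
        l=a[lo:hi,i] if horiz else a[i,lo:hi]; d=np.abs(np.diff(l)); j=d.argmax()
        w=d[max(0,j-2):j+3]; x=lo+.5+max(0,j-2)+(w*np.arange(len(w))).sum()/w.sum()
        P.append((i,x) if horiz else (x,i))
    return np.array(P)
E={'topR':(t,edge(t,range(105,265,5),535,585,False)),'topL':(t,edge(t,list(range(125,160,5))+list(range(215,395,5)),40,90,False)),'topF':(t,edge(t,list(range(385,540,5)),84,104,True)),
'sideF':(s,edge(s,range(500,575,4),190,275,True))}
for n,(c,P) in E.items():
    o=np.array([c['cx'],c['cy']])
    def lin(k,P):
        d=P-o; r2=((d/c['f'])**2).sum(1,keepdims=True); q=d*(1+k*r2); q=q-q.mean(0); return q@np.linalg.svd(q)[2][1]
    best=None; Q=P
    for _ in range(3):
        f=least_squares(lambda k:lin(k[0],Q),[.1],loss='soft_l1'); e=np.abs(lin(f.x[0],Q)); Q=Q[e<max(.7,2*np.median(e))]
    print(n,f.x,np.std(lin(f.x[0],Q)).round(2),np.std(lin(0,Q)).round(2),len(Q),len(P),Q[::6].round(1).tolist())
E
```

```text
topR [0.05358004] 0.25 0.27 30 32 [[546.3, 105.0], [549.7, 135.0], [553.5, 165.0], [556.2, 195.0], [559.1, 225.0]]
topL [0.08322372] 0.26 0.39 31 43 [[68.3, 215.0], [65.7, 245.0], [62.9, 275.0], [59.8, 305.0], [56.8, 335.0], [53.2, 390.0]]
topF [0.06250031] 0.08 0.11 30 31 [[385.0, 92.7], [415.0, 92.6], [445.0, 92.7], [475.0, 92.7], [505.0, 93.0]]
sideF [-0.09975991] 0.07 0.07 18 19 [[500.0, 215.7], [524.0, 228.3], [548.0, 240.7]]
```

```bash
cat >> h.py <<'E'
K={'top':.06,'side':.06}
def und(c,p,k=.06):
    o=np.array([c['cx'],c['cy']]); d=np.array(p)-o; r2=(d/c['f'])@(d/c['f']); return o+d*(1+k*r2)
def dis(c,p,k=.06):
    o=np.array([c['cx'],c['cy']]); d=np.array(p)-o; q=d
    for _ in range(6): q=d/(1+k*((q/c['f'])**2).sum())
    return o+q
def blob(c,roi,f,up=4):
    x0,y0,x1,y1=roi; im=cv2.resize(c['pixels'][y0:y1,x0:x1],None,fx=up,fy=up,interpolation=cv2.INTER_CUBIC)
    hsv=cv2.cvtColor(im,cv2.COLOR_RGB2HSV).astype(int); m=f(hsv[...,0],hsv[...,1],hsv[...,2]).astype(np.uint8)
    cs,_=cv2.findContours(m,cv2.RETR_EXTERNAL,cv2.CHAIN_APPROX_NONE)
    if not cs: return None
    k=max(cs,key=cv2.contourArea)[:,0].astype(np.float32)
    return (k+.5)/up-.5+[x0,y0]
def ell(k): return cv2.fitEllipse(cv2.convexHull(k.astype(np.float32)))
E
python3 - <<'E'
from h import *
t=cam('top'); s=cam('side'); P=lambda c,p,z,k=.06: plane(c,*und(c,p,k),z).round(4)
grey=lambda h,S,v:(S<60)&(v>95)
for nm,rt,rs in(('small',(396,236,420,262),(346,284,382,318)),('big',(396,200,424,228),(388,268,428,302))):
    a=ell(blob(t,rt,grey)); b=ell(blob(s,rs,grey)); print(nm,a,b)
    print(P(t,a[0],.021),P(s,b[0],.021)," pinhole",P(t,a[0],.021,0),P(s,b[0],.021,0),tri(t,und(t,a[0]),s,und(s,b[0])))
orange=lambda h,S,v:(h<25)&(S>110)&(v>110)
for c,roi in((t,(300,176,326,200)),(s,(338,186,366,204))):
    x0,y0,x1,y1=roi; hsv=cv2.cvtColor(c['pixels'][y0:y1,x0:x1],cv2.COLOR_RGB2HSV).astype(int)
    m=((hsv[...,0]<25)&(hsv[...,1]>70)).astype(np.uint8); n,_,st,ce=cv2.connectedComponentsWithStats(m)
    print('balls',[(ce[i]+[x0,y0]).round(1).tolist()+[int(st[i,4])] for i in range(1,n)])
    k=blob(c,roi,lambda h,S,v:v<115); e=ell(k); print('bore',e)
dark=lambda h,S,v:v<60
g=blob(t,(222,208,256,236),dark); print('grip top',cv2.minAreaRect(g.astype(np.float32)))
g=blob(s,(262,150,290,180),dark); print('grip side',cv2.minAreaRect(g.astype(np.float32)))
A=(312.7,187.3);B=(351.4,197.5); print('bore hand',tri(t,und(t,A),s,und(s,B)))
A=(238.5,223.3);B=(275.7,183.2); print('stand top hand',tri(t,und(t,A),s,und(s,B)))
big=np.hstack([cv2.resize(t['pixels'][205:241,220:256,::-1],(396,396),interpolation=cv2.INTER_CUBIC),cv2.resize(t['pixels'][170:206,296:332,::-1],(396,396),interpolation=cv2.INTER_CUBIC)]); cv2.imwrite('pics/c.png',big)
E
```

```text
small ((408.00994873046875, 247.46307373046875), (16.386144638061523, 17.037721633911133), 146.6869354248047) ((362.3222351074219, 301.53668212890625), (22.005905151367188, 26.031185150146484), 101.5379867553711)
[ 0.4134 -0.2937  0.021 ] [ 0.4122 -0.2966  0.021 ]  pinhole [ 0.4138 -0.2928  0.021 ] [ 0.4127 -0.2953  0.021 ] (array([ 0.41379207, -0.29446953,  0.01835293]), np.float64(0.00045737107061033413))
big ((410.3879089355469, 214.03829956054688), (21.38075828552246, 22.311695098876953), 113.60010528564453) ((408.55218505859375, 285.1990966796875), (24.408184051513672, 34.25592803955078), 104.20446014404297)
[ 0.5217 -0.3057  0.021 ] [ 0.52   -0.3084  0.021 ]  pinhole [ 0.5218 -0.3049  0.021 ] [ 0.5201 -0.3067  0.021 ] (array([ 0.52221029, -0.30641189,  0.01836275]), np.float64(0.0002387021867484269))
balls [[300.2, 177.2, 5], [325.0, 199.0, 1]]
bore ((311.8871154785156, 186.92213439941406), (10.179220199584961, 11.575817108154297), 171.08338928222656)
balls [[351.5, 187.7, 114], [354.0, 195.3, 7], [344.5, 196.5, 4], [357.5, 199.5, 4], [348.0, 201.0, 1]]
bore ((350.57916259765625, 197.48793029785156), (7.771190166473389, 16.24571418762207), 96.64105987548828)
grip top ((235.25, 221.25), (7.25, 8.25), 90.0)
grip side ((274.2083740234375, 164.56985473632812), (18.787302017211914, 8.70148754119873), 84.95755004882812)
bore hand (array([0.6058303 , 0.01086789, 0.04539146]), np.float64(0.0012876119380206411))
stand top hand (array([0.49450324, 0.25102218, 0.01119119]), np.float64(0.0004990211252531365))
```

View pics/c.png

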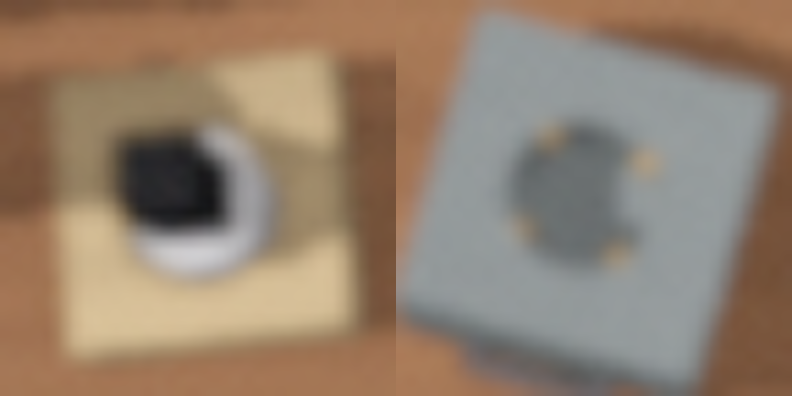

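The pusher's grip looks roughly aligned with the picture axes, about (235,221). The four balls around the bore, mean (312.6,187.3), give its centre. Next I move over the cap.

```bash
cat >> h.py <<'E'
def go(target,yawdir=None):
    """print tool-frame mm shift to world target, at present attitude"""
    s=bot.get_state(); R=cv2.Rodrigues(np.array(s['eef_rot'],float))[0]
    print('t',round(s['time_s'],2),'pos',np.round(s['position'],4),'yaw_y',np.degrees(np.arctan2(R[1,1],R[0,1])).round(2),'tilt',R[:,2].round(4),'F',np.round(s['contact_force'],2),'w',round(s['grip_width'],4),'gf',round(s['gripper_force'],1))
    if target is not None: print('shift mm',(R.T@(np.array(target)-s['position'])*1000).round(1))
E
python3 - <<'E'
from h import *
go([.413,-.295,.13])
t=cam('top'); s=cam('side')
A=(312.6,187.3);B=(351.,198.1); print('balls tri',tri(t,und(t,A),s,und(s,B)), [plane(t,*und(t,A),z).round(4) for z in(.04,.05,.06)],[plane(s,*und(s,B),z).round(4) for z in(.04,.05,.06)])
for th in(50,70,90):
  for c,roi in((t,(222,208,256,236)),(s,(262,150,290,180))):
    g=blob(c,roi,lambda h,S,v:v<th,8).astype(np.float32); h=cv2.convexHull(g); r=cv2.minAreaRect(g)
    print(th,np.round(r[0],1),np.round(r[1],1),round(r[2],1),cv2.approxPolyDP(h,.8,True)[:,0].round(1).tolist())
c=blob(t,(222,208,256,236),lambda h,S,v:(S<60)&(v>120)); print('cup',c.min(0),c.max(0))
E
```

```text
t 0.7 pos [ 0.325  -0.6481  0.2314] yaw_y -63.37 tilt [-0.e+00 -1.e-04 -1.e+00] F [ 0.09  0.24 -0.28] w 0.0853 gf 0.0
shift mm [ 237.  -276.2  101.3]
balls tri (array([0.60578026, 0.01148386, 0.0433413 ]), np.float64(0.0001524178615004686)) [array([0.6064, 0.0115, 0.04  ]), array([0.6043, 0.0115, 0.05  ]), array([0.6021, 0.0115, 0.06  ])] [array([0.6095, 0.0163, 0.04  ]), array([0.5985, 0.0019, 0.05  ]), array([ 0.5875, -0.0124,  0.06  ])]
50 [235.3 221.3] [7.  7.8] 84.3 [[231.8000030517578, 218.39999389648438], [236.6999969482422, 218.10000610351562], [239.10000610351562, 220.1999969482422], [239.10000610351562, 224.1999969482422], [232.39999389648438, 223.89999389648438]]Traceback (most recent call last):
  File "<stdin>", line 7, in <module>
AttributeError: 'NoneType' object has no attribute 'astype'
```

Request:
step_arm([
  {"slide": [26.3,-30.7,0],"rot": [0,0,0]},
  {"slide": [26.3,-30.7,5],"rot": [0,0,0]},
  {"slide": [26.3,-30.7,10],"rot": [0,0,0]},
  {"slide": [26.3,-30.7,12],"rot": [0,0,0]},
  {"slide": [26.3,-30.7,14],"rot": [0,0,0]},
  {"slide": [26.3,-30.7,15],"rot": [0,0,0]},
  {"slide": [26.3,-30.7,15],"rot": [0,0,0]},
  {"slide": [26.3,-30.7,15],"rot": [0,0,0]},
  {"slide": [26.6,-30.6,15],"rot": [0,0,0]},
  {"slide": [0,0,0],"rot": [0,0,0]},
  {"slide": [0,0,0],"rot": [0,0,0]},
  {"slide": [0,0,0],"rot": [0,0,0]},
], claw=0.4, squeeze=40)

```text
time_s: 2.0
position: [0.4133, -0.2965, 0.1308]
eef_rot: [3.056, 0.721, 0.001]
contact_force: [0.1, -0.2, 0.8]
grip_width: 0.0514
gripper_force: 0.0
```

```bash
python3 - <<'E'
from h import *
go([.413,-.295,.023])
t=cam('top'); s=cam('side')
a=cv2.resize(t['pixels'][205:285,370:450,::-1],(400,400),interpolation=cv2.INTER_CUBIC); b=cv2.resize(s['pixels'][225:335,310:420,::-1],(400,400),interpolation=cv2.INTER_CUBIC)
p=bot.get_state()['position']
q=(dis(s,proj(s,p))-[310,225])*400/110; cv2.drawMarker(b,tuple(int(x) for x in q),(0,0,255),0,12)
q=(dis(s,proj(s,[.413,-.295,.037]))-[310,225])*400/110; cv2.drawMarker(b,tuple(int(x) for x in q),(255,0,0),0,12)
cv2.imwrite('pics/d.png',np.hstack([a,b]))
E
```

```text
t 2.0 pos [ 0.4133 -0.2965  0.1308] yaw_y -63.45 tilt [ 0.0011 -0.0016 -1.    ] F [ 0.11 -0.17  0.81] w 0.0514 gf 0.0
shift mm [  0.4  -1.7 107.8]
```

View pics/d.png

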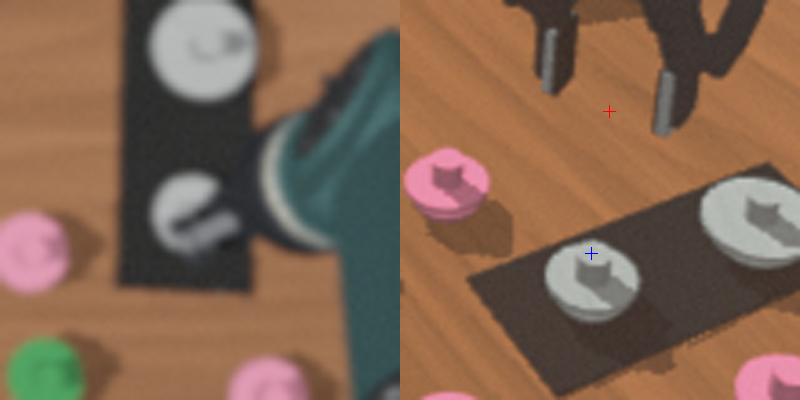

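The side crop shows the TCP marker (609,111) midway between the finger tips and the hub marker (591,253) on the small cap's hub, so calibration is good. Descend and grip.

Request:
step_arm([
  {"slide": [0.4,-1.7,20],"rot": [0,0,0]},
  {"slide": [0,0,30],"rot": [0,0,0]},
  {"slide": [0,0,25],"rot": [0,0,0]},
  {"slide": [0,0,15],"rot": [0,0,0]},
  {"slide": [0,0,9],"rot": [0,0,0]},
  {"slide": [0,0,6],"rot": [0,0,0]},
  {"slide": [0,0,2],"rot": [0,0,0]},
  {"slide": [0,0,0],"rot": [0,0,0]},
  {"slide": [0,0,0],"rot": [0,0,0]},
])

```text
time_s: 3.0
position: [0.413, -0.2936, 0.0239]
eef_rot: [3.056, 0.723, 0.001]
contact_force: [-0.1, -0.1, 0.3]
grip_width: 0.0511
gripper_force: 0.0
```

Request:
step_arm([
  {"slide": [0,0,0],"rot": [0,0,0]},
  {"slide": [0,0,0],"rot": [0,0,0]},
  {"slide": [0,0,0],"rot": [0,0,0]},
  {"slide": [0,0,0],"rot": [0,0,0]},
  {"slide": [0,0,0],"rot": [0,0,0]},
  {"slide": [0,0,0],"rot": [0,0,0]},
  {"slide": [0,0,0],"rot": [0,0,0]},
  {"slide": [0,0,0],"rot": [0,0,0]},
], claw=1, squeeze=50)

```text
time_s: 3.8
position: [0.413, -0.2935, 0.0238]
eef_rot: [3.056, 0.723, 0.001]
contact_force: [-0.1, -0.5, 6.5]
grip_width: 0.0156
gripper_force: 48.8
```

Request:
step_arm([
  {"slide": [0,0,-5],"rot": [0,0,0]},
  {"slide": [0,0,-15],"rot": [0,0,0]},
  {"slide": [0,0,-20],"rot": [0,0,0]},
  {"slide": [0,0,-30],"rot": [0,0,0]},
  {"slide": [0,0,-30],"rot": [0,0,0]},
  {"slide": [0,0,0],"rot": [0,0,0]},
  {"slide": [0,0,0],"rot": [0,0,0]},
])

```text
time_s: 4.5
position: [0.4126, -0.2931, 0.1237]
eef_rot: [3.057, 0.724, 0.001]
contact_force: [-0.7, 0.6, -0.9]
grip_width: 0.0157
gripper_force: 48.9
```

```bash
python3 - <<'E'
from h import *
go([.606,.0115,.16])
s=cam('side'); p=np.array(bot.get_state()['position'])
b=cv2.resize(s['pixels'][215:315,310:420,::-1],(660,600),interpolation=cv2.INTER_CUBIC)
for z in(0,-.005,-.021):
    q=(dis(s,proj(s,p+[0,0,z]))-[310,215])*6; cv2.drawMarker(b,tuple(int(x) for x in q),(0,0,255),0,12)
cv2.imwrite('pics/e.png',b)
E
```

```text
t 4.5 pos [ 0.4126 -0.2931  0.1237] yaw_y -63.36 tilt [ 7.e-04 -4.e-04 -1.e+00] F [-0.69  0.61 -0.95] w 0.0157 gf 48.9
shift mm [ 309.5 -185.6  -36.3]
```

View pics/e.png

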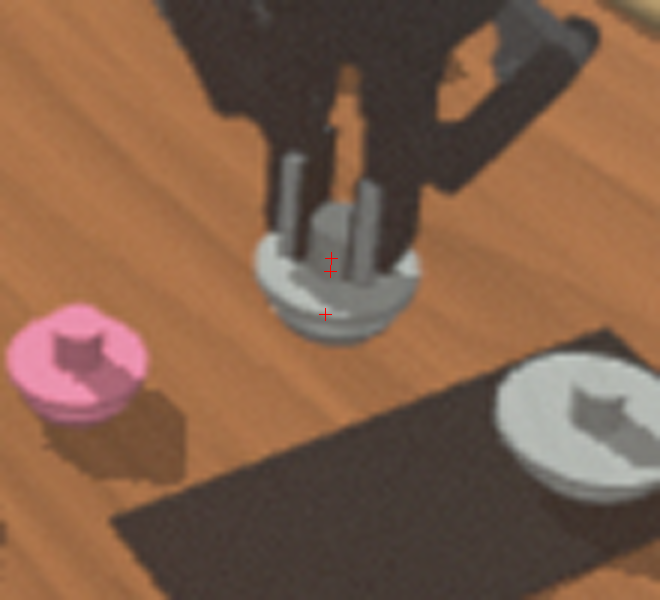

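The cap is held level by its hub, with the pads against the flange (centre around (337,268) in the crop). Carry it above the bore.

Request:
step_arm([
  {"slide": [20,-12,-10],"rot": [0,0,0]},
  {"slide": [35,-21,-6],"rot": [0,0,0]},
  {"slide": [35,-21,0],"rot": [0,0,0]},
  {"slide": [35,-21,0],"rot": [0,0,0]},
  {"slide": [35,-21,0],"rot": [0,0,0]},
  {"slide": [35,-21,0],"rot": [0,0,0]},
  {"slide": [35,-21,0],"rot": [0,0,0]},
  {"slide": [35,-21,0],"rot": [0,0,0]},
  {"slide": [29.5,-17.6,10],"rot": [0,0,0]},
  {"slide": [15,-9,20],"rot": [0,0,0]},
  {"slide": [0,0,15],"rot": [0,0,0]},
  {"slide": [0,0,11],"rot": [0,0,0]},
  {"slide": [0,0,0],"rot": [0,0,0]},
  {"slide": [0,0,0],"rot": [0,0,0]},
  {"slide": [0,0,0],"rot": [0,0,0]},
])

```text
time_s: 6.05
position: [0.6061, 0.0099, 0.0839]
eef_rot: [3.057, 0.72, 0.001]
contact_force: [0.7, 0.5, -0.4]
grip_width: 0.0153
gripper_force: 48.9
```

```bash
python3 - <<'E'
from h import *
go([.606,.0115,.062])
s=cam('side'); p=np.array(bot.get_state()['position'])
b=cv2.resize(s['pixels'][155:225,310:390,::-1],(640,560),interpolation=cv2.INTER_CUBIC)
for w in(p+[0,0,-.003],p+[0,0,-.021],np.array([.6058,.0115,.0433])):
    q=(dis(s,proj(s,w))-[310,155])*8; cv2.drawMarker(b,tuple(int(x) for x in q),(0,0,255),0,12)
cv2.imwrite('pics/f.png',b)
E
```

```text
t 6.05 pos [0.6061 0.0099 0.0839] yaw_y -63.49 tilt [ 8.e-04 -6.e-04 -1.e+00] F [ 0.67  0.53 -0.42] w 0.0153 gf 48.9
shift mm [ 0.6 -1.5 21.9]
```

View pics/f.png

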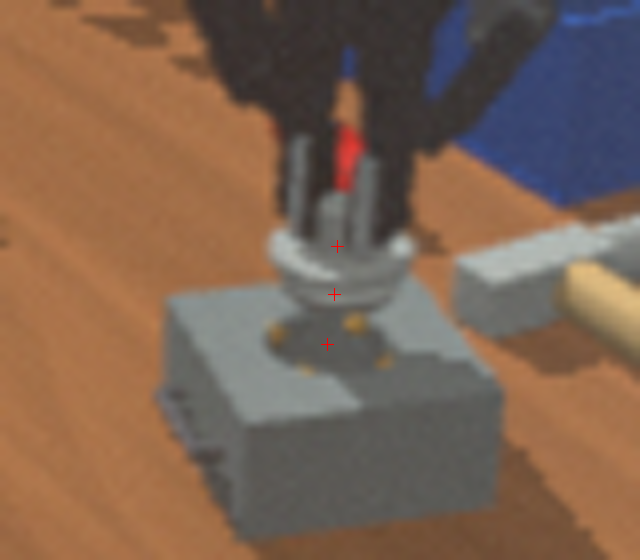

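Request:
step_arm([
  {"slide": [0.6,-1.5,5],"rot": [0,0,0]},
  {"slide": [0,0,6],"rot": [0,0,0]},
  {"slide": [0,0,4],"rot": [0,0,0]},
  {"slide": [0,0,2],"rot": [0,0,0]},
  {"slide": [0,0,0],"rot": [0,0,0]},
  {"slide": [0,0,0],"rot": [0,0,0]},
])

```text
time_s: 6.7
position: [0.606, 0.013, 0.0662]
eef_rot: [3.057, 0.724, -0.0]
contact_force: [-0.3, -1.2, -0.8]
grip_width: 0.0157
gripper_force: 48.9
```

Request:
step_arm([
  {"slide": [0,0,1],"rot": [0,0,0]},
  {"slide": [0,0,1],"rot": [0,0,0]},
  {"slide": [0,0,0],"rot": [0,0,0]},
])

```text
time_s: 7.0
position: [0.6058, 0.0129, 0.0642]
eef_rot: [3.057, 0.724, -0.0]
contact_force: [-0.4, -0.0, -0.1]
grip_width: 0.0158
gripper_force: 49.0
```

Request:
step_arm([
  {"slide": [0,0,1],"rot": [0,0,0]},
  {"slide": [0,0,0],"rot": [0,0,0]},
])

```text
time_s: 7.2
position: [0.6056, 0.0126, 0.0633]
eef_rot: [3.057, 0.723, -0.001]
contact_force: [-0.1, -1.8, 0.9]
grip_width: 0.0153
gripper_force: 49.0
```

Request:
step_arm([
  {"slide": [0.4,1,0.5],"rot": [0,0,0]},
  {"slide": [0,0,0],"rot": [0,0,0]},
])

```text
time_s: 7.4
position: [0.606, 0.0119, 0.0627]
eef_rot: [3.057, 0.723, -0.003]
contact_force: [-1.8, -0.4, 1.5]
grip_width: 0.0158
gripper_force: 49.1
```

Request:
step_arm([
  {"slide": [0,0,0.7],"rot": [0,0,0]},
  {"slide": [0,0,0],"rot": [0,0,0]},
])

```text
time_s: 7.6
position: [0.6061, 0.0119, 0.0621]
eef_rot: [3.057, 0.723, -0.002]
contact_force: [-2.7, -1.8, 2.5]
grip_width: 0.0157
gripper_force: 49.3
```

Request:
step_arm([
  {"slide": [0,0,0.7],"rot": [0,0,0]},
  {"slide": [0,0,0],"rot": [0,0,0]},
])

```text
time_s: 7.8
position: [0.6063, 0.0118, 0.0615]
eef_rot: [3.057, 0.723, -0.002]
contact_force: [-2.8, -1.7, 3.8]
grip_width: 0.0156
gripper_force: 49.4
```

Request:
step_arm([
  {"slide": [-1.2,0.2,0],"rot": [0,0,0]},
  {"slide": [0,0,0],"rot": [0,0,0]},
  {"slide": [0,0,0],"rot": [0,0,0]},
])

```text
time_s: 8.1
position: [0.6057, 0.0113, 0.0614]
eef_rot: [3.057, 0.723, -0.0]
contact_force: [-2.5, -2.4, 2.5]
grip_width: 0.0156
gripper_force: 49.4
```

Request:
step_arm([
  {"slide": [-1,0.4,0],"rot": [0,0,0]},
  {"slide": [0,0,0],"rot": [0,0,0]},
  {"slide": [0,0,0],"rot": [0,0,0]},
])

```text
time_s: 8.4
position: [0.6054, 0.0109, 0.0613]
eef_rot: [-3.057, -0.724, -0.001]
contact_force: [-1.6, -1.2, 2.3]
grip_width: 0.0153
gripper_force: 49.2
```

Request:
step_arm([
  {"slide": [-0.8,0.2,0],"rot": [0,0,0]},
  {"slide": [0,0,0],"rot": [0,0,0]},
  {"slide": [0,0,0],"rot": [0,0,0]},
])

```text
time_s: 8.7
position: [0.6049, 0.0106, 0.0614]
eef_rot: [-3.057, -0.724, -0.002]
contact_force: [0.2, -0.4, -0.0]
grip_width: 0.0156
gripper_force: 49.0
```

Request:
step_arm([
  {"slide": [0,0,0],"rot": [0,0,0]},
  {"slide": [0,0,0],"rot": [0,0,0]},
  {"slide": [0,0,0],"rot": [0,0,0]},
  {"slide": [0,0,0],"rot": [0,0,0]},
  {"slide": [0,0,0],"rot": [0,0,0]},
  {"slide": [0,0,0],"rot": [0,0,0]},
], claw=0.4)

```text
time_s: 9.3
position: [0.6045, 0.0102, 0.0614]
eef_rot: [3.057, 0.724, 0.0]
contact_force: [-0.5, -0.4, 0.8]
grip_width: 0.0516
gripper_force: 0.0
```

Request:
step_arm([
  {"slide": [0,0,-5],"rot": [0,0,0]},
  {"slide": [0,0,-15],"rot": [0,0,0]},
  {"slide": [0,0,-30],"rot": [0,0,0]},
  {"slide": [0,0,-40],"rot": [0,0,0]},
  {"slide": [0,0,-40],"rot": [0,0,0]},
  {"slide": [0,0,0],"rot": [0,0,0]},
  {"slide": [0,0,0],"rot": [0,0,0]},
])

```text
time_s: 10.0
position: [0.6052, 0.0103, 0.1936]
eef_rot: [3.057, 0.723, 0.006]
contact_force: [0.2, -0.0, -0.6]
grip_width: 0.0516
gripper_force: 0.0
```

```bash
python3 - <<'E'
from h import *
go([.495,.251,.19])
s=cam('side'); t=cam('top')
b=cv2.resize(s['pixels'][165:225,320:380,::-1],(400,400),interpolation=cv2.INTER_CUBIC)
a=cv2.resize(s['pixels'][145:205,245:305,::-1],(400,400),interpolation=cv2.INTER_CUBIC)
cv2.imwrite('pics/g.png',np.hstack([a,b]))
E
```

```text
t 10.0 pos [0.6052 0.0103 0.1936] yaw_y -63.37 tilt [ 3.7e-03  4.0e-04 -1.0e+00] F [ 0.16 -0.01 -0.62] w 0.0516 gf 0.0
shift mm [   9.3 -264.6    3.3]
```

View pics/g.png

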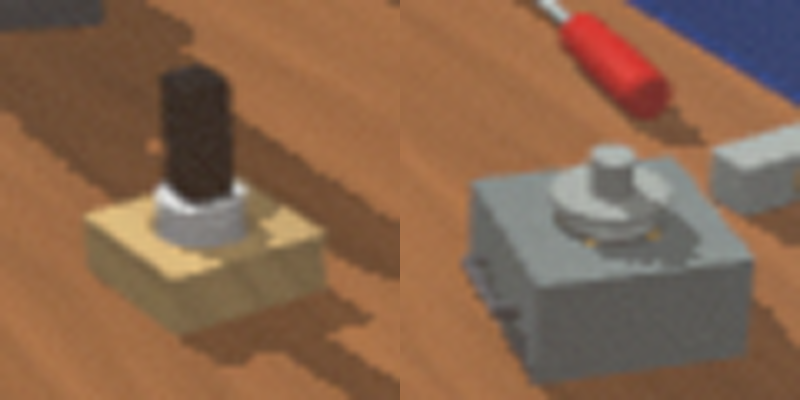

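The side crop shows the cap sitting level on the balls in the bore (hub at crop (610,170)), with the pusher upright in the stand. Now I measure the pusher position and yaw numerically.

```bash
python3 - <<'E'
from h import *
t=cam('top'); s=cam('side')
im=cv2.cvtColor(cv2.imread('pics/top0.png'),cv2.COLOR_BGR2GRAY).astype(float)
print(im[213:232,226:248].astype(int))
def cross(l,th):
    for i in range(len(l)-1):
        if l[i]>=th>l[i+1]: return i+(l[i]-th)/(l[i]-l[i+1])
L=[(y,226+cross(im[y,226:238],60)) for y in range(219,224)]; T=[(x,213+cross(im[213:225,x],60)) for x in range(233,238)]
print(np.round(L,2).tolist(),np.degrees(np.arctan(np.polyfit(*np.array(L).T,1)[0])), np.round(T,2).tolist(),np.degrees(np.arctan(np.polyfit(*np.array(T).T,1)[0])))
si=cv2.cvtColor(s['pixels'],cv2.COLOR_RGB2GRAY); print(si[150:186,264:286])
white=lambda h,S,v:(S<45)&(v>100)
for c,roi in((t,(228,212,250,234)),(s,(264,168,288,184))):
    k=blob(c,roi,white); print('cup',k.min(0),k.max(0))
E
```

```text
[[128 130 129 130 130 131 132 131 132 131 131 131 132 138 150 164 175 177
  179 178 180 179]
 [131 131 132 133 131 133 132 132 131 131 133 132 131 132 137 153 169 177
  179 179 181 181]
 [131 132 133 133 132 130 128 129 126 126 124 125 127 132 133 143 162 172
  175 177 181 182]
 [133 133 134 131 126 118 113 112 107 102 100 107 128 141 144 142 153 157
  161 168 175 178]
 [131 134 133 125 109  90  83  78  72  70  68  85 123 154 163 158 149 142
  142 150 155 162]
 [132 134 131 119  96  68  54  48  48  45  46  59  97 137 160 164 156 139
  131 132 138 142]
 [131 134 131 117  92  58  45  41  40  37  35  36  56  91 129 153 154 143
  132 130 131 134]
 [128 130 129 114  85  57  44  41  41  42  39  32  27  52 101 141 154 146
  135 131 134 137]
 [127 131 129 114  87  56  43  42  42  42  38  31  23  35  87 136 155 150
  138 130 136 139]
 [132 136 134 121  94  60  40  42  43  41  43  33  28  34  87 136 157 153
  137 130 134 140]
 [145 150 152 142 114  73  43  40  41  37  36  32  23  31  85 136 157 151
  134 129 134 139]
 [166 174 175 167 143  99  59  41  32  30  29  29  28  41  87 135 157 148
  1
[... 3601 characters left out ...]
31 129 129 127 128 126 127 125 121 116 112
  106 115 128 160]
 [190 190 190 187 162 142 131 130 131 132 129 129 126 126 122 118 117 114
  120 120 121 135]
 [179 191 191 188 191 177 156 144 132 131 129 128 125 124 124 123 123 125
  124 122 126 157]
 [138 175 187 192 191 189 189 187 155 139 134 125 123 123 126 127 127 127
  125 124 117 114]
 [106 125 154 178 188 191 189 190 186 188 183 149 135 135 125 125 125 120
  116 110 107 100]
 [102 103 114 137 172 188 191 190 188 191 190 185 179 175 134 109 107 108
  107 106 106 105]
 [107 105 102 104 126 168 186 187 186 185 185 161 135 119 106 102 100  98
  106 107 103 106]]
cup [231.875 216.125] [244.625 229.875]
cup [268.125 171.875] [281.375 181.375]
```

```bash
python3 - <<'E'
from h import *
t=cam('top'); s=cam('side')
A=(237.7,223.4)
print(tri(t,und(t,A),s,und(s,(275.3,178.3))))
for z in(.02,.026,.032):
    p=plane(t,*und(t,A),z); print(z,p.round(4),[dis(s,proj(s,[p[0],p[1],zz])).round(1).tolist() for zz in(z,z+.045,z+.074)], dis(t,proj(t,[p[0],p[1],z+.074])).round(1))
grey=lambda h,S,v:(S<60)&(v>125)
e=dis(s,proj(s,[.605,.0105,.0585])); print('pred flange top side',e)
E
```

```text
(array([0.49263739, 0.25002887, 0.02882478]), np.float64(0.0019994514352987963))
0.02 [0.4928 0.2521 0.02  ] [[274.9, 180.6], [274.2, 167.3], [273.8, 158.4]] [233.2 220.3]
0.026 [0.4921 0.2509 0.026 ] [[274.7, 179.1], [274.1, 165.6], [273.7, 156.7]] [233.2 220.3]
0.032 [0.4913 0.2498 0.032 ] [[274.6, 177.5], [273.9, 164.0], [273.5, 155.0]] [233.2 220.3]
pred flange top side [351.27405101 193.40213433]
```

Request:
step_arm([
  {"slide": [1,-30,0],"rot": [0,0,0]},
  {"slide": [1,-45,0],"rot": [0,0,0]},
  {"slide": [1,-45,0],"rot": [0,0,0]},
  {"slide": [1,-45,0],"rot": [0,0,0]},
  {"slide": [1,-45,0],"rot": [0,0,0]},
  {"slide": [1.5,-35,0],"rot": [0,0,0]},
  {"slide": [0,-20,0],"rot": [0,0,0]},
  {"slide": [0,0,0],"rot": [0,0,0.98]},
  {"slide": [0,0,0],"rot": [0,0,0.98]},
  {"slide": [0,0,20],"rot": [0,0,0.98]},
  {"slide": [0,0,20],"rot": [0,0,0]},
  {"slide": [0,0,0],"rot": [0,0,0]},
  {"slide": [0,0,0],"rot": [0,0,0]},
], claw=0)

```text
time_s: 11.6
position: [0.4911, 0.2498, 0.1508]
eef_rot: [3.139, 0.086, -0.002]
contact_force: [0.6, 0.2, 0.2]
grip_width: 0.0854
gripper_force: 0.0
```

```bash
python3 - <<'E'
from h import *
go([.492,.2500,.054])
t=cam('top'); s=cam('side')
# cap in bore, seen from both cameras
grey=lambda h,S,v:(S<60)&(v>150)
for th in(140,155,165):
    m=lambda h,S,v:(S<70)&(v>th)
    for c,roi in((t,(300,174,326,200)),(s,(338,184,366,206))):
        k=blob(c,roi,m)
        if k is not None and len(k)>5: e=ell(k); print(th,np.round(e[0],2),np.round(e[1],1),plane(c,*und(c,e[0]),.0585).round(4))
E
```

```text
t 11.6 pos [0.4911 0.2498 0.1508] yaw_y -86.87 tilt [-0.0015 -0.0011 -1.    ] F [0.56 0.24 0.16] w 0.0854 gf 0.0
shift mm [ 1.1 -0.3 96.8]
140 [312.18 187.2 ] [29.9 32.6] [0.6027 0.0128 0.0585]
140 [350.08 196.66] [20.7 31.8] [ 0.5916 -0.0027  0.0585]
155 [311.32 183.56] [21.9 27.1] [0.6145 0.0155 0.0585]
155 [349.78 193.13] [ 8.  15.4] [0.6024 0.0138 0.0585]
165 [312.15 186.19] [14.5 15.2] [0.606  0.0129 0.0585]
165 [350.02 193.06] [ 7.8 14.9] [0.6032 0.0138 0.0585]
```

Request:
step_arm([
  {"slide": [1.1,-0.3,20],"rot": [0,0,0]},
  {"slide": [0,0,30],"rot": [0,0,0]},
  {"slide": [0,0,25],"rot": [0,0,0]},
  {"slide": [0,0,15],"rot": [0,0,0]},
  {"slide": [0,0,7],"rot": [0,0,0]},
  {"slide": [0,0,0],"rot": [0,0,0]},
  {"slide": [0,0,0],"rot": [0,0,0]},
])

```text
time_s: 12.4
position: [0.4933, 0.2507, 0.0553]
eef_rot: [-3.14, -0.085, -0.002]
contact_force: [0.6, 0.9, 0.0]
grip_width: 0.0853
gripper_force: 0.0
```

Request:
step_arm([
  {"slide": [0,0,0],"rot": [0,0,0]},
  {"slide": [0,0,0],"rot": [0,0,0]},
  {"slide": [0,0,0],"rot": [0,0,0]},
  {"slide": [0,0,0],"rot": [0,0,0]},
  {"slide": [0,0,0],"rot": [0,0,0]},
  {"slide": [0,0,0],"rot": [0,0,0]},
  {"slide": [0,0,0],"rot": [0,0,0]},
  {"slide": [0,0,0],"rot": [0,0,0]},
], claw=1, squeeze=80)

```text
time_s: 13.2
position: [0.4926, 0.2503, 0.0546]
eef_rot: [3.14, 0.085, -0.0]
contact_force: [0.8, -1.0, 3.7]
grip_width: 0.0232
gripper_force: 78.9
```

```bash
python3 -c "
from h import *
go(None); print(np.round(bot.get_state()['ft_torque'],2))"
```

```text
t 13.2 pos [0.4926 0.2503 0.0546] yaw_y -86.89 tilt [-0.e+00 -1.e-04 -1.e+00] F [ 0.82 -1.05  3.68] w 0.0232 gf 78.9
[-0.16  0.19 -0.03]
```

Request:
step_arm([
  {"slide": [0,0,-5],"rot": [0,0,0]},
  {"slide": [0,0,-10],"rot": [0,0,0]},
  {"slide": [0,0,-20],"rot": [0,0,0]},
  {"slide": [0,0,-30],"rot": [0,0,0]},
  {"slide": [0,0,-30],"rot": [0,0,0]},
  {"slide": [0,0,-10],"rot": [0,0,0]},
  {"slide": [0,0,0],"rot": [0,0,0]},
  {"slide": [0,0,0],"rot": [0,0,0]},
])

```text
time_s: 14.0
position: [0.4917, 0.2501, 0.1586]
eef_rot: [3.14, 0.086, -0.002]
contact_force: [-0.6, 0.3, -2.7]
grip_width: 0.0233
gripper_force: 78.4
```

```bash
python3 - <<'E'
from h import *
go([.605,.012,.16])
s=cam('side'); t=cam('top'); p=np.array(bot.get_state()['position'])
print('foot pred',[dis(s,proj(s,p+[0,0,z])).round(1).tolist() for z in(-.0386,-.0106,.047)])
x,y=dis(s,proj(s,p)); x0,y0=int(x)-20,int(y)-25
k=blob(s,(x0,y0+18,x0+40,y0+55),lambda h,S,v:(S<50)&(v>100)); print('cup',k.min(0),k.max(0),len(k))
E
```

```text
t 14.0 pos [0.4917 0.2501 0.1586] yaw_y -86.87 tilt [-1.4e-03 -6.0e-04 -1.0e+00] F [-0.63  0.27 -2.7 ] w 0.0233 gf 78.4
shift mm [100.2 244.   -1.4]
foot pred [[273.3, 150.8], [272.9, 141.8], [272.1, 122.6]]
cup [265.375 137.625] [279.375 152.125] 201
```

Request:
step_arm([
  {"slide": [8,19,0],"rot": [0,0,0]},
  {"slide": [15.2,37,0],"rot": [0,0,0]},
  {"slide": [16,39,0],"rot": [0,0,0]},
  {"slide": [16,39,0],"rot": [0,0,0]},
  {"slide": [16,39,0],"rot": [0,0,0]},
  {"slide": [14,35,0],"rot": [0,0,0]},
  {"slide": [10,24,0],"rot": [0,0,0]},
  {"slide": [5,12,8],"rot": [0,0,0]},
  {"slide": [0,0,10],"rot": [0,0,0]},
  {"slide": [0,0,10],"rot": [0,0,0]},
  {"slide": [0,0,0],"rot": [0,0,0]},
  {"slide": [0,0,0],"rot": [0,0,0]},
])

```text
time_s: 15.3
position: [0.6047, 0.0144, 0.1304]
eef_rot: [-3.139, -0.09, 0.004]
contact_force: [-0.6, -0.3, -1.9]
grip_width: 0.0237
gripper_force: 78.6
```

```bash
python3 - <<'E'
from h import *
go([.605,.012,.10])
s=cam('side'); p=np.array(bot.get_state()['position'])
b=cv2.resize(s['pixels'][145:215,310:390,::-1],(640,560),interpolation=cv2.INTER_CUBIC)
for w in(p+[0,0,-.0386],np.array([.605,.012,.0585])):
    q=(dis(s,proj(s,w))-[310,145])*8; cv2.drawMarker(b,tuple(int(x) for x in q),(0,0,255),0,12)
cv2.imwrite('pics/i.png',b)
E
```

```text
t 15.3 pos [0.6047 0.0144 0.1304] yaw_y -86.71 tilt [-2.4e-03  9.0e-04 -1.0e+00] F [-0.62 -0.29 -1.93] w 0.0237 gf 78.6
shift mm [ 0.3  2.5 30.4]
```

View pics/i.png

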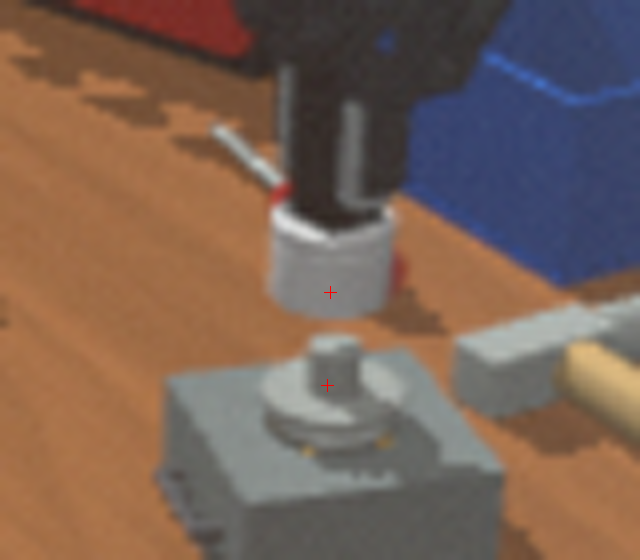

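The side crop shows the cup (331,290) above the cap (hub 335, flange centre about 334), so it needs a shift of about 1 mm, which is included. Descend.

Request:
step_arm([
  {"slide": [1.2,2.8,4],"rot": [0,0,0]},
  {"slide": [0,0,6],"rot": [0,0,0]},
  {"slide": [0,0,6],"rot": [0,0,0]},
  {"slide": [0,0,4],"rot": [0,0,0]},
  {"slide": [0,0,3],"rot": [0,0,0]},
  {"slide": [0,0,0],"rot": [0,0,0]},
  {"slide": [0,0,0],"rot": [0,0,0]},
])

```text
time_s: 16.05
position: [0.6072, 0.0094, 0.1083]
eef_rot: [3.14, 0.085, -0.0]
contact_force: [-0.3, 0.2, -2.0]
grip_width: 0.0227
gripper_force: 78.6
```

Request:
step_arm([
  {"slide": [0,0,1],"rot": [0,0,0]},
  {"slide": [0,0,1],"rot": [0,0,0]},
  {"slide": [0,0,1],"rot": [0,0,0]},
  {"slide": [0,0,0],"rot": [0,0,0]},
  {"slide": [0,0,0],"rot": [0,0,0]},
])

```text
time_s: 16.55
position: [0.6072, 0.0094, 0.1054]
eef_rot: [3.14, 0.085, -0.0]
contact_force: [-0.2, -0.2, -2.1]
grip_width: 0.0238
gripper_force: 78.6
```

Request:
step_arm([
  {"slide": [0,0,1],"rot": [0,0,0]},
  {"slide": [0,0,1],"rot": [0,0,0]},
  {"slide": [0,0,1],"rot": [0,0,0]},
  {"slide": [0,0,0],"rot": [0,0,0]},
  {"slide": [0,0,0],"rot": [0,0,0]},
])

```text
time_s: 17.05
position: [0.6071, 0.0095, 0.1023]
eef_rot: [3.14, 0.085, -0.0]
contact_force: [0.0, -0.3, -2.9]
grip_width: 0.023
gripper_force: 78.6
```

Request:
step_arm([
  {"slide": [-1.1,-1.9,0],"rot": [0,0,0]},
  {"slide": [0,0,1],"rot": [0,0,0]},
  {"slide": [0,0,1],"rot": [0,0,0]},
  {"slide": [0,0,0.5],"rot": [0,0,0]},
  {"slide": [0,0,0],"rot": [0,0,0]},
  {"slide": [0,0,0],"rot": [0,0,0]},
])

```text
time_s: 17.65
position: [0.606, 0.0113, 0.0998]
eef_rot: [3.14, 0.085, -0.0]
contact_force: [-0.0, -0.0, -1.8]
grip_width: 0.0234
gripper_force: 78.6
```

Request:
step_arm([
  {"slide": [0,0,0.5],"rot": [0,0,0]},
  {"slide": [0,0,0.5],"rot": [0,0,0]},
  {"slide": [0,0,0],"rot": [0,0,0]},
])

```text
time_s: 17.95
position: [0.6059, 0.0113, 0.0988]
eef_rot: [3.14, 0.085, -0.0]
contact_force: [0.8, -1.0, -2.6]
grip_width: 0.0234
gripper_force: 78.6
```

Request:
step_arm([
  {"slide": [0,0,0.5],"rot": [0,0,0]},
  {"slide": [0,0,0.5],"rot": [0,0,0]},
  {"slide": [0,0,0],"rot": [0,0,0]},
])

```text
time_s: 18.25
position: [0.6059, 0.0113, 0.0978]
eef_rot: [3.14, 0.085, -0.0]
contact_force: [0.2, -0.3, -2.6]
grip_width: 0.0232
gripper_force: 78.6
```

Request:
step_arm([
  {"slide": [0,0,0.5],"rot": [0,0,0]},
  {"slide": [0,0,0.5],"rot": [0,0,0]},
  {"slide": [0,0,0],"rot": [0,0,0]},
])

```text
time_s: 18.55
position: [0.6059, 0.0113, 0.0968]
eef_rot: [3.14, 0.085, -0.0]
contact_force: [0.4, -0.0, -3.0]
grip_width: 0.0232
gripper_force: 78.6
```

Request:
step_arm([
  {"slide": [0,0,0.5],"rot": [0,0,0]},
  {"slide": [0,0,0.5],"rot": [0,0,0]},
  {"slide": [0,0,0],"rot": [0,0,0]},
])

```text
time_s: 18.85
position: [0.606, 0.0113, 0.0961]
eef_rot: [-3.14, -0.085, -0.0]
contact_force: [-0.4, 0.5, -1.3]
grip_width: 0.0232
gripper_force: 78.6
```

Request:
step_arm([
  {"slide": [0,0,0.5],"rot": [0,0,0]},
  {"slide": [0,0,0.5],"rot": [0,0,0]},
  {"slide": [0,0,0],"rot": [0,0,0]},
])

```text
time_s: 19.15
position: [0.6063, 0.0113, 0.0954]
eef_rot: [-3.14, -0.085, -0.001]
contact_force: [-1.6, 0.2, 5.0]
grip_width: 0.0228
gripper_force: 79.2
```

Request:
step_arm([
  {"slide": [0,0,0.5],"rot": [0,0,0]},
  {"slide": [0,0,0.5],"rot": [0,0,0]},
  {"slide": [0,0,0],"rot": [0,0,0]},
])

```text
time_s: 19.45
position: [0.6064, 0.0113, 0.0947]
eef_rot: [-3.14, -0.085, -0.001]
contact_force: [-1.9, 0.6, 7.4]
grip_width: 0.0234
gripper_force: 79.7
```

Request:
step_arm([
  {"slide": [0,0,0.5],"rot": [0,0,0]},
  {"slide": [0,0,0.5],"rot": [0,0,0]},
  {"slide": [0,0,0],"rot": [0,0,0]},
])

```text
time_s: 19.75
position: [0.6065, 0.0113, 0.094]
eef_rot: [-3.14, -0.085, -0.002]
contact_force: [-0.8, 0.9, 8.7]
grip_width: 0.0234
gripper_force: 79.9
```

Request:
step_arm([
  {"slide": [0,0,0.5],"rot": [0,0,0]},
  {"slide": [0,0,0.5],"rot": [0,0,0]},
  {"slide": [0,0,0],"rot": [0,0,0]},
])

```text
time_s: 20.05
position: [0.6064, 0.0113, 0.0925]
eef_rot: [-3.14, -0.085, -0.002]
contact_force: [-1.6, 0.4, 5.7]
grip_width: 0.0228
gripper_force: 79.6
```

Request:
step_arm([
  {"slide": [0,0,0.4],"rot": [0,0,0]},
  {"slide": [0,0,0.4],"rot": [0,0,0]},
  {"slide": [0,0,0],"rot": [0,0,0]},
])

```text
time_s: 20.35
position: [0.6065, 0.0112, 0.0919]
eef_rot: [-3.14, -0.085, -0.002]
contact_force: [-0.5, 0.6, 6.2]
grip_width: 0.023
gripper_force: 79.7
```

Request:
step_arm([
  {"slide": [0,0,0.4],"rot": [0,0,0]},
  {"slide": [0,0,0.4],"rot": [0,0,0]},
  {"slide": [0,0,0],"rot": [0,0,0]},
])

```text
time_s: 20.65
position: [0.6055, 0.0113, 0.0896]
eef_rot: [3.14, 0.085, -0.002]
contact_force: [-0.2, -0.5, -1.5]
grip_width: 0.0231
gripper_force: 78.8
```

Request:
step_arm([
  {"slide": [0,0,0.3],"rot": [0,0,0]},
  {"slide": [0,0,0.3],"rot": [0,0,0]},
  {"slide": [0,0,0],"rot": [0,0,0]},
])

```text
time_s: 20.95
position: [0.6058, 0.0113, 0.0894]
eef_rot: [3.14, 0.085, -0.001]
contact_force: [-0.3, -0.5, -2.3]
grip_width: 0.0229
gripper_force: 78.8
```

Request:
step_arm([
  {"slide": [0,0,0.3],"rot": [0,0,0]},
  {"slide": [0,0,0],"rot": [0,0,0]},
])

```text
time_s: 21.15
position: [0.606, 0.0113, 0.0893]
eef_rot: [3.14, 0.085, -0.0]
contact_force: [-0.1, -0.9, -2.1]
grip_width: 0.0235
gripper_force: 78.8
```

Request:
step_arm([
  {"slide": [0,0,0.3],"rot": [0,0,0]},
  {"slide": [0,0,0],"rot": [0,0,0]},
])

```text
time_s: 21.35
position: [0.6059, 0.0113, 0.0891]
eef_rot: [3.14, 0.085, -0.0]
contact_force: [-0.6, -0.8, -1.2]
grip_width: 0.0232
gripper_force: 78.8
```

Request:
step_arm([
  {"slide": [0,0,0.3],"rot": [0,0,0]},
  {"slide": [0,0,0.3],"rot": [0,0,0]},
  {"slide": [0,0,0],"rot": [0,0,0]},
])

```text
time_s: 21.65
position: [0.6059, 0.0113, 0.0884]
eef_rot: [3.14, 0.085, -0.0]
contact_force: [-0.6, 0.5, -1.6]
grip_width: 0.0231
gripper_force: 78.8
```

Request:
step_arm([
  {"slide": [0,0,0.3],"rot": [0,0,0]},
  {"slide": [0,0,0],"rot": [0,0,0]},
])

```text
time_s: 21.85
position: [0.6059, 0.0113, 0.0881]
eef_rot: [3.14, 0.085, -0.0]
contact_force: [0.1, 0.1, -3.1]
grip_width: 0.0234
gripper_force: 78.8
```

Request:
step_arm([
  {"slide": [0,0,0.3],"rot": [0,0,0]},
  {"slide": [0,0,0],"rot": [0,0,0]},
])

```text
time_s: 22.05
position: [0.6059, 0.0112, 0.0878]
eef_rot: [3.14, 0.085, -0.0]
contact_force: [-1.1, 0.5, -2.1]
grip_width: 0.0231
gripper_force: 78.8
```

Request:
step_arm([
  {"slide": [0,0,0.3],"rot": [0,0,0]},
  {"slide": [0,0,0],"rot": [0,0,0]},
])

```text
time_s: 22.25
position: [0.606, 0.0113, 0.0876]
eef_rot: [3.14, 0.085, -0.0]
contact_force: [0.4, 0.1, -2.4]
grip_width: 0.0233
gripper_force: 78.8
```

Request:
step_arm([
  {"slide": [0,0,0.3],"rot": [0,0,0]},
  {"slide": [0,0,0],"rot": [0,0,0]},
])

```text
time_s: 22.45
position: [0.606, 0.0113, 0.0874]
eef_rot: [-3.14, -0.085, -0.0]
contact_force: [-1.3, 0.3, -0.9]
grip_width: 0.0232
gripper_force: 78.9
```

Request:
step_arm([
  {"slide": [0,0,0.3],"rot": [0,0,0]},
  {"slide": [0,0,0],"rot": [0,0,0]},
])

```text
time_s: 22.65
position: [0.606, 0.0112, 0.0874]
eef_rot: [-3.14, -0.085, -0.0]
contact_force: [-1.0, 0.8, 3.2]
grip_width: 0.0231
gripper_force: 79.3
```

Request:
step_arm([
  {"slide": [0,0,0.3],"rot": [0,0,0]},
  {"slide": [0,0,0],"rot": [0,0,0]},
])

```text
time_s: 22.85
position: [0.606, 0.0113, 0.0874]
eef_rot: [-3.14, -0.085, -0.0]
contact_force: [-2.5, -0.3, 5.2]
grip_width: 0.0231
gripper_force: 79.8
```

Request:
step_arm([
  {"slide": [0,0,0.3],"rot": [0,0,0]},
  {"slide": [0,0,0],"rot": [0,0,0]},
])

```text
time_s: 23.05
position: [0.6061, 0.0112, 0.0874]
eef_rot: [-3.14, -0.085, -0.0]
contact_force: [-2.7, -0.1, 7.9]
grip_width: 0.0231
gripper_force: 80.0
```

Request:
step_arm([
  {"slide": [0,0,0.3],"rot": [0,0,0]},
  {"slide": [0,0,0],"rot": [0,0,0]},
])

```text
time_s: 23.25
position: [0.6061, 0.0112, 0.0873]
eef_rot: [-3.14, -0.085, -0.0]
contact_force: [-2.8, -1.1, 10.0]
grip_width: 0.0232
gripper_force: 80.2
```

Request:
step_arm([
  {"slide": [0,0,0.3],"rot": [0,0,0]},
  {"slide": [0,0,0.2],"rot": [0,0,0]},
  {"slide": [0,0,0],"rot": [0,0,0]},
])

```text
time_s: 23.55
position: [0.6061, 0.0112, 0.0873]
eef_rot: [-3.14, -0.085, -0.0]
contact_force: [-2.8, -0.2, 11.7]
grip_width: 0.0232
gripper_force: 80.6
```

```bash
python3 -c "
from h import *
f=[]
for i in range(4):
    cam('top'); f.append(bot.get_state()['contact_force'])
print(np.round(f,2)); go(None)"
```

```text
[[-4.35  0.26 12.78]
 [-3.63 -0.55 11.8 ]
 [-4.33 -0.55 11.86]
 [-3.61 -0.1  11.95]]
t 23.75 pos [0.6061 0.0112 0.0873] yaw_y -86.91 tilt [ 2.e-04  4.e-04 -1.e+00] F [-3.61 -0.1  11.95] w 0.0232 gf 80.6
```

Request:
step_arm([
  {"slide": [0,0,0.3],"rot": [0,0,0]},
  {"slide": [0,0,0.2],"rot": [0,0,0]},
  {"slide": [0,0,0],"rot": [0,0,0]},
  {"slide": [0,0,0],"rot": [0,0,0]},
])

```text
time_s: 24.15
position: [0.6061, 0.0112, 0.0873]
eef_rot: [-3.14, -0.085, -0.0]
contact_force: [-5.1, -0.1, 15.2]
grip_width: 0.0229
gripper_force: 81.0
```

Request:
step_arm([
  {"slide": [0,0,0.25],"rot": [0,0,0]},
  {"slide": [0,0,0],"rot": [0,0,0]},
  {"slide": [0,0,0],"rot": [0,0,0]},
])

```text
time_s: 24.45
position: [0.6061, 0.0112, 0.0873]
eef_rot: [-3.14, -0.085, -0.0]
contact_force: [-4.0, 0.2, 17.6]
grip_width: 0.023
gripper_force: 81.3
```

Request:
step_arm([
  {"slide": [0,0,0],"rot": [0,0,0]},
  {"slide": [0,0,0],"rot": [0,0,0]},
  {"slide": [0,0,0],"rot": [0,0,0]},
])

```text
time_s: 24.75
position: [0.6061, 0.0112, 0.0873]
eef_rot: [-3.14, -0.085, -0.0]
contact_force: [-5.4, 0.4, 16.9]
grip_width: 0.0232
gripper_force: 81.3
```

Request:
step_arm([
  {"slide": [0,0,0],"rot": [0,0,0]},
  {"slide": [0,0,0],"rot": [0,0,0]},
  {"slide": [0,0,0],"rot": [0,0,0]},
])

```text
time_s: 25.05
position: [0.6061, 0.0112, 0.0873]
eef_rot: [-3.14, -0.085, -0.0]
contact_force: [-5.3, -0.2, 18.0]
grip_width: 0.023
gripper_force: 81.3
```

Request:
step_arm([
  {"slide": [0,0,0],"rot": [0,0,0]},
  {"slide": [0,0,0],"rot": [0,0,0]},
  {"slide": [0,0,0],"rot": [0,0,0]},
  {"slide": [0,0,0],"rot": [0,0,0]},
  {"slide": [0,0,0],"rot": [0,0,0]},
  {"slide": [0,0,0],"rot": [0,0,0]},
  {"slide": [0,0,0],"rot": [0,0,0]},
])

```text
time_s: 25.75
position: [0.6061, 0.0112, 0.0872]
eef_rot: [-3.14, -0.085, -0.0]
contact_force: [-4.7, -0.3, 16.9]
grip_width: 0.0232
gripper_force: 81.3
```

Request:
step_arm([
  {"slide": [0,0,-1],"rot": [0,0,0]},
  {"slide": [0,0,-2],"rot": [0,0,0]},
  {"slide": [0,0,-5],"rot": [0,0,0]},
  {"slide": [0,0,-10],"rot": [0,0,0]},
  {"slide": [0,0,-15],"rot": [0,0,0]},
  {"slide": [0,0,-20],"rot": [0,0,0]},
  {"slide": [0,0,-20],"rot": [0,0,0]},
  {"slide": [0,0,0],"rot": [0,0,0]},
  {"slide": [0,0,0],"rot": [0,0,0]},
])

```text
time_s: 26.65
position: [0.6063, 0.0114, 0.1586]
eef_rot: [-3.14, -0.085, -0.002]
contact_force: [-0.8, -0.3, -1.5]
grip_width: 0.0229
gripper_force: 78.5
```

```bash
python3 - <<'E'
from h import *
go([.4926,.2503,.15])
s=cam('side')
m=lambda h,S,v:(S<70)&(v>165)
k=blob(s,(338,184,366,206),m); e=ell(k); print(np.round(e,2) if 0 else (np.round(e[0],2),np.round(e[1],1)), 'pred home/loose',dis(s,proj(s,[.6055,.0118,.0496])).round(1),dis(s,proj(s,[.6055,.0118,.0585])).round(1))
E
```

```text
t 26.65 pos [0.6063 0.0114 0.1586] yaw_y -86.88 tilt [ 1.5e-03  2.0e-04 -1.0e+00] F [-0.76 -0.26 -1.45] w 0.0229 gf 78.5
shift mm [-100.6 -244.8    8.4]
(array([349.04, 196.  ]), array([ 7., 13.])) pred home/loose [351.  196.1] [351.1 193.2]
```

The cap went home: its flange row of 196.0 matches the seated prediction. Take the pusher back to the stand.

Request:
step_arm([
  {"slide": [-8,-19.5,0],"rot": [0,0,0]},
  {"slide": [-15,-37,0],"rot": [0,0,0]},
  {"slide": [-16,-39,0],"rot": [0,0,0]},
  {"slide": [-16,-39,0],"rot": [0,0,0]},
  {"slide": [-16,-39,0],"rot": [0,0,0]},
  {"slide": [-14,-34,0],"rot": [0,0,0]},
  {"slide": [-10,-24,0],"rot": [0,0,0]},
  {"slide": [-5.6,-13.3,0],"rot": [0,0,0]},
  {"slide": [0,0,20],"rot": [0,0,0]},
  {"slide": [0,0,20],"rot": [0,0,0]},
  {"slide": [0,0,20],"rot": [0,0,0]},
  {"slide": [0,0,15],"rot": [0,0,0]},
  {"slide": [0,0,5],"rot": [0,0,0]},
  {"slide": [0,0,0],"rot": [0,0,0]},
  {"slide": [0,0,0],"rot": [0,0,0]},
  {"slide": [0,0,0],"rot": [0,0,0]},
])

```text
time_s: 28.3
position: [0.4929, 0.2504, 0.0786]
eef_rot: [-3.14, -0.085, -0.002]
contact_force: [0.1, -0.0, -1.8]
grip_width: 0.0231
gripper_force: 78.7
```

```bash
python3 -c "
from h import *
go([.4926,.2503,.0555])"
```

```text
t 28.3 pos [0.4929 0.2504 0.0786] yaw_y -86.91 tilt [ 1.4e-03  7.0e-04 -1.0e+00] F [ 0.08 -0.05 -1.78] w 0.0231 gf 78.7
shift mm [-0.4  0.1 23.1]
```

Request:
step_arm([
  {"slide": [-0.4,0,6],"rot": [0,0,0]},
  {"slide": [0,0,6],"rot": [0,0,0]},
  {"slide": [0,0,4],"rot": [0,0,0]},
  {"slide": [0,0,3],"rot": [0,0,0]},
  {"slide": [0,0,2],"rot": [0,0,0]},
  {"slide": [0,0,0],"rot": [0,0,0]},
  {"slide": [0,0,0],"rot": [0,0,0]},
])

```text
time_s: 29.0
position: [0.4919, 0.2503, 0.0568]
eef_rot: [3.14, 0.085, -0.0]
contact_force: [-0.9, -0.1, -2.7]
grip_width: 0.023
gripper_force: 78.7
```

Request:
step_arm([
  {"slide": [0,0,0.7],"rot": [0,0,0]},
  {"slide": [0,0,0.7],"rot": [0,0,0]},
  {"slide": [0,0,0],"rot": [0,0,0]},
])

```text
time_s: 29.3
position: [0.4919, 0.2503, 0.0555]
eef_rot: [-3.14, -0.085, -0.0]
contact_force: [-0.0, 0.8, -1.9]
grip_width: 0.0232
gripper_force: 78.7
```

Request:
step_arm([
  {"slide": [0,0,0.5],"rot": [0,0,0]},
  {"slide": [0,0,0.5],"rot": [0,0,0]},
  {"slide": [0,0,0],"rot": [0,0,0]},
])

```text
time_s: 29.6
position: [0.4919, 0.2503, 0.0546]
eef_rot: [-3.14, -0.085, -0.0]
contact_force: [0.1, -0.3, -0.2]
grip_width: 0.0233
gripper_force: 79.1
```

Request:
step_arm([
  {"slide": [0,0,0.4],"rot": [0,0,0]},
  {"slide": [0,0,0],"rot": [0,0,0]},
])

```text
time_s: 29.8
position: [0.4919, 0.2503, 0.0546]
eef_rot: [-3.14, -0.085, -0.0]
contact_force: [-1.6, 0.3, 5.0]
grip_width: 0.0232
gripper_force: 79.9
```

Request:
step_arm([
  {"slide": [0,0,-0.5],"rot": [0,0,0]},
  {"slide": [0,0,0],"rot": [0,0,0]},
])

```text
time_s: 30.0
position: [0.4919, 0.2503, 0.0546]
eef_rot: [-3.14, -0.085, -0.0]
contact_force: [-0.6, -0.4, 2.6]
grip_width: 0.0229
gripper_force: 79.0
```

Request:
step_arm([
  {"slide": [0,0,0],"rot": [0,0,0]},
  {"slide": [0,0,0],"rot": [0,0,0]},
  {"slide": [0,0,0],"rot": [0,0,0]},
  {"slide": [0,0,0],"rot": [0,0,0]},
  {"slide": [0,0,0],"rot": [0,0,0]},
  {"slide": [0,0,0],"rot": [0,0,0]},
  {"slide": [0,0,0],"rot": [0,0,0]},
], claw=0)

```text
time_s: 30.7
position: [0.4918, 0.2502, 0.0545]
eef_rot: [-3.14, -0.085, -0.0]
contact_force: [-0.8, -0.0, 0.5]
grip_width: 0.0858
gripper_force: 0.0
```

Request:
step_arm([
  {"slide": [0,0,-5],"rot": [0,0,0]},
  {"slide": [0,0,-15],"rot": [0,0,0]},
  {"slide": [0,0,-30],"rot": [0,0,0]},
  {"slide": [0,0,-40],"rot": [0,0,0]},
  {"slide": [0,0,-45],"rot": [0,0,0]},
  {"slide": [0,0,-20],"rot": [0,0,0]},
  {"slide": [0,0,0],"rot": [0,0,0]},
  {"slide": [0,0,0],"rot": [0,0,0]},
  {"slide": [0,0,0],"rot": [0,0,0]},
])

```text
time_s: 31.6
position: [0.4907, 0.2498, 0.2083]
eef_rot: [3.139, 0.085, -0.004]
contact_force: [0.4, 0.7, 0.1]
grip_width: 0.0853
gripper_force: 0.0
```

```bash
python3 - <<'E'
from h import *
go(None)
t=cam('top'); s=cam('side')
k=blob(s,(264,168,288,184),lambda h,S,v:(S<45)&(v>100)); print('cup now (was 268.1 171.9 281.4 181.4)',k.min(0),k.max(0))
g=cv2.cvtColor(s['pixels'],cv2.COLOR_RGB2GRAY)[156:172,264:286].astype(int); print('grip cols',[(r[:].tolist()) for r in g[4:14:3]])
k=blob(t,(300,174,326,200),lambda h,S,v:(S<70)&(v>165)); e=ell(k); print('cap top',np.round(e[0],2),np.round(e[1],1),plane(t,*und(t,e[0]),.0496).round(4))
for nm,rt in(('big',(396,200,424,228)),):
    a=ell(blob(t,rt,lambda h,S,v:(S<60)&(v>95))); print(nm,np.round(a[0],1))
E
```

```text
t 31.6 pos [0.4907 0.2498 0.2083] yaw_y -86.88 tilt [-0.0024 -0.0014 -1.    ] F [0.42 0.71 0.12] w 0.0853 gf 0.0
cup now (was 268.1 171.9 281.4 181.4) [267.375 171.625] [280.875 181.375]
grip cols [[82, 83, 79, 82, 66, 53, 47, 48, 47, 48, 46, 46, 47, 48, 55, 110, 121, 122, 124, 123, 122, 124], [88, 84, 85, 86, 76, 58, 48, 51, 45, 49, 50, 50, 49, 48, 49, 77, 82, 90, 111, 116, 121, 124], [88, 85, 85, 110, 105, 69, 50, 50, 45, 50, 44, 49, 53, 46, 48, 72, 81, 83, 85, 85, 83, 85], [89, 88, 86, 86, 85, 61, 50, 48, 48, 49, 47, 50, 49, 47, 47, 69, 83, 85, 86, 85, 84, 87]]
cap top [312.07 186.9 ] [14.5 15.2] [0.6057 0.0132 0.0496]
big [410.4 214.4]
```

```bash
python3 -c "
from station import bot
print(bot.sign_off())"
```

```text
the job is handed in; nothing more can be done
None
```

I set the smaller cap in the bore, pressed it until it snapped home, and held it at about 19–20 N for over a second (estimated from the wrist force; the highest reading was about 20 N). The pusher is back upright in its stand, and the job was handed in at 31.6 s.

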